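# Fit the six-well tube block to the bench shaker and lock its clamp bar

## Robot

A 6-joint arm with a two-finger parallel gripper is mounted at the origin on a cart in front of the work surface, level with it; the furniture and walls round the work are solid. World frame = base frame: x ahead of the robot, y to its left, z up, the work surface at z = 0. Lengths are in m, angles in degrees, forces in N, time in s.
With the tool pointing down it reaches from about 0.35 to 0.8 m from the base axis. Payload 7.3 kg.
Tool frame: the origin (TCP) lies at the very end of the fingers, on their centre line; the grasp point (between the pads) lies 19 mm behind it; z points along the fingers, y is the line along which they close (so a half turn about z gives the same grasp; the last joint's range is limited). The gripper opens to 85 mm and grips with 20 to 120 N. Pads are 22 mm wide; open, the fingers measure 114 mm over their backs; the gripper's body (76 mm by 85 mm) begins 54 mm behind the grasp point. The pads swing forward as they close: fully open they stand 13 mm farther back than shut.
Start: joints at [-74.083, 19.595, 87.324, -0, 73.075, -8.365], TCP at [0.216, -0.479, 0.208] pointing down, gripper open.
Joint ranges: [-145.02, 145.02], [-44.19, 115.74], [2.07, 154.8], [-57.11, 237.11], [16.16, 152.29], [-177.93, 177.93]. Speed limits (degrees/s): [147.25, 147.25, 180, 180, 180, 180].

## Interface

Orientations are given as [roll, pitch, yaw] about the fixed x, y, z axes, in that order (R = Rz(yaw) Ry(pitch) Rx(roll)).
In Python, from plant import bot gives the robot as it stands.
- The arm moves only by the tool drive_tool, never from a script. Its argument "series" is text: rows parted by semicolons, each of 6 numbers parted by spaces: the shift along the tool's x, y, z in units of 50 mm (1.0 is 50 mm), then the turn, a rotation vector about the tool's x, y, z in units of 8 degrees (1.0 is 8 degrees). A call has 1 to 20 rows; each row is the pose to reach, as a shift and turn from the pose commanded when the call began, along the tool's axes at that moment; what a row does not reach only later rows make up. A row lasts 1/10 s, in which the tool goes at most 50 mm and 8.59 degrees, less where a joint would pass 70% of its speed; a pose out of reach is approached as far as the arm can. A call with a gripper value outside its range is refused whole. "fingers" is the closure, from 0 (fully open) to 1 (shut), set as the call begins (left out, the last holds). The fingers move at their own pace and stop on an object; "grip_force" is the grip in N (left out, the last holds). Time passes only in rows, so rows that repeat a pose let the fingers close. It gives the time, the measured TCP pose, the force, the opening and the grip force at its end, in the units of the state.
- bot.sense(): the state, without advancing time (a new reading comes with each control period).
- bot.get_image(name): name is "scene" or "side" or "wrist"; returns (picture, depth): 400x640x3 uint8, red, green, blue; 400x640 float32, m along the optical axis (not along the pixel's ray), 0 where there is no reading.
- bot.calibration(name): a dict with "K" (3x3 intrinsics, pixels), "world_to_cam" (4x4, takes a point from world to camera coordinates); the wrist camera has in their place "T_tool_cam" (4x4, takes a point from camera to tool coordinates, whose origin is the TCP and whose axes are the flange's). Camera axes: x right, y up, looking along -z (the intrinsics and any distortion apply to the point x, -y, -z); pixel columns grow to the right and rows downward; lengths in m; the calibration is good to about 2 mm. A picture is of the moment at which its call begins: read the wrist's pose just before it. calibration takes no time and is no camera call.
- bot.finish_job(): hands the job in; it is judged then, once.
The state is a dict: "clock": time; "joints": joint angles; "dq": joint speeds; "tau": joint torques, N m; "tcp_pos": TCP position; "eef_rot": TCP orientation; "wrist_force": force on the tool from outside, world axes, zero at the start; "wrist_torque": the same for the moment, N m; "width": finger opening in m; "grip_force": force on a finger pad.
Only numpy, scipy, OpenCV 4.12 (cv2) and the standard library are available. Lean on these libraries where they do the work, as an engineer would, in place of code of your own. Each camera call takes 0.05 s, during which the arm holds its last target. There are 200 camera calls.

## Task

Open the shaker's clamp bar by pulling its sprung knob up to its stop and drawing the bar back clear of the nest, then fetch the six-well metal block from the storage rack, where it can only be taken by its long sides: stand it on the worktop, let go, take it again by its short ends and lower it into the nest against the back fence. Then pull the knob up to its stop once more, bring the bar in to the notch just in front of the block's body, over its foot, and let the pin spring fully home; do not knock over or shove anything else.

Things in the scene. Friction and masses are not known exactly. Their poses are not given: they have to be found in the camera images.
- shaker: Grey bench shaker, fixed; its aluminium deck, 168 x 182 mm, is 78 mm above the worktop. Origin on the worktop under the deck's middle, +x from the front panel to the back fence, z up. Steel fence: face at x = 62 mm, 100 mm wide, 52 mm high over the deck. Rails 14 mm high along x at y = +-72 mm, from x = -66 to 46; the one at y = -72 has five notches 10 mm long, 16 mm apart.
- nest (a point): Middle of the nest, on the deck's top (shaker x = 35, y = 0, z = 78 mm; shaker axes). The fence and lips 5 mm high in front (4 to 7 mm in x, shaker frame) and at both sides (y = +-35.5) enclose a block's foot with 2 mm play in x, 2.5 mm in y each way. Only 7 mm remain between block body and fence; free room for fingers at the short ends. Black mat.
- clamp_bar (a joint): Travel of the clamp bar in m towards the shaker's -x: 0 = innermost notch (it starts here, over the nest), grows as drawn back; end 0.065. Notches at 0, 0.016, 0.032, 0.048, 0.064. At 0.016 it clamps a block: 1.5 mm from the body, 4.5 mm over the front foot. A block can be lowered in from about 0.030 on. Friction 1.5 N with the pin lifted.
- rod (a point): Middle of the clamp bar: a rod across the deck (shaker y) in a rubber sleeve of 14 mm diameter, axis 22 mm above the deck, underside 15 mm. Its end brackets, 30 mm (x) by 22 mm (y), up to 32 mm above the deck, ride on the rails. At clamp_bar = 0 it is at shaker x = 22.5 mm.
- plunger (a joint): Lift of the sprung pin in m: 0 = home in a notch, 0.013 = knob pulled up to its stop, about 0.010 = pin clear of the rail (it rests on the rail's top if let go between notches). The spring pushes it down with 5 N at 0, 8 N at the stop; its round nose finds a notch within about 2 mm.
- knob (a point): Middle of the round black knob on the plunger: 26 mm diameter, 20 mm high, axis vertical, 72 mm from the rod's middle (shaker -y), 136 mm above the worktop with the pin home, 149 mm at the stop. The sleeve below it, 19 mm diameter, ends 13 mm below this point. Take it from above, fingers closing along shaker x; lift to the stop and slide the bar by it.
- rack: White storage rack, fixed, 66 x 222 x 46 mm: floor 8 mm thick, side lips 14 mm high (outer faces 65 mm apart in its x), end walls 46 mm high. Origin under its middle. Three blocks stand end to end along its y, at y = -69.5, 0 and 69.5 mm in any order, 3.5 mm between their ends. (The open edge of the worktop runs from about x, y = 0.20, -0.15 to 0.50, 0.06 m.)
- block_six: The block wanted: aluminium, six round wells of 15 mm in its top (two rows of three). Body 40 mm wide (its x), 66 mm long (its y), 50 mm high in all, on a foot 52 mm wide (x), 66 mm long, 12 mm high. 0.2 to 0.4 kg. Origin in the middle of its underside, z up. Either way round is right.
- block_two: Block of the same outside size, with two large wells; stays in the rack.
- block_fifteen: Block of the same outside size, with fifteen small wells; stays in the rack.
- jar_1: Bystander: amber jar with white lid, 53 mm across, 62 mm high; origin under its middle.
- vial_0: Bystander: small amber vial with black cap, 17 mm across, 56 mm high, standing; origin under its middle.
- tweezers: Bystander: steel tweezers lying flat, 121 mm along their y, 21 mm wide, 10 mm high; origin under their middle.
- weight: Bystander: brass check weight, 28 mm across, 46 mm high; origin under its middle.
- dropper: Bystander: amber dropper bottle, 33 mm across, 94 mm high; origin under its middle.
- loose_cap_0: Bystander: white bottle cap, 44 mm across, 24 mm high; origin under its middle.
- buffer_1: Bystander: white bottle with a cap, 52 mm across, 103 mm high; origin under its middle.
- timer: Bystander: white timer, 20 x 66 mm (x, y), 58 mm high; origin under its middle.
Things that resemble listed ones, but are neither listed nor needed, are in the scene too. What is shaped like the block_six but pink is not meant.

How it is judged:
By the outcome, as a careful person would: the job done as asked, in the order asked, and still so for the second after the job is handed in, with the robot touching nothing.
It also fails if it takes over 72 s, if anything falls off the work surface, if the arm or the gripper's body presses on something with over 40 N, if the wrist force passes 120 N, or if a joint passes its speed limit or range.

## Working session

There is one attempt and no reset: what is moved stays moved. The work goes in short steps, Python scripts to look and compute and a tool call to move; the robot and the scene stay as the last step left them, time stands still between calls to the robot, and variables do not carry over. Pictures are saved under pics/ and viewed, at most 10 in all, crops included, and the job is handed in when it is done.

Besides the shell and the picture viewer there is one more tool, called after "Emit:" as a command line: name --argument value ..., lists and objects as JSON in quotes. drive_tool: Moves the arm, as the interface text tells. Its arguments: {"type":"object","properties":{"series":{"type":"string"},"fingers":{"type":"number"},"grip_force":{"type":"number"}},"required":["series"]}

```bash
ls; mkdir -p pics
cat > h.py <<'E'
import numpy as np, cv2
from scipy.spatial.transform import Rotation as R
from plant import bot
def cam(name):
    """returns img, depth, K, T_world_cam (OpenCV axes: x right,y down,z ahead)"""
    s=bot.sense(); im,d=bot.get_image(name); c=bot.calibration(name); K=np.array(c["K"])
    F=np.diag([1,-1,-1,1.])
    if name=="wrist":
        T=np.eye(4);T[:3,:3]=R.from_euler('xyz',s["eef_rot"],degrees=True).as_matrix();T[:3,3]=s["tcp_pos"]
        T=T@np.array(c["T_tool_cam"])
    else: T=np.linalg.inv(np.array(c["world_to_cam"]))
    return im,d,K,T@F,c
def save(n,im): cv2.imwrite(f'pics/{n}.png',cv2.cvtColor(im,cv2.COLOR_RGB2BGR))
def cloud(d,K,T):
    v,u=np.mgrid[:d.shape[0],:d.shape[1]]
    P=np.stack([(u-K[0,2])/K[0,0]*d,(v-K[1,2])/K[1,1]*d,d],-1)
    W=P@T[:3,:3].T+T[:3,3]; W[d<=0]=np.nan; return W
def ray(u,v,z,K,T):
    r=T[:3,:3]@np.array([(u-K[0,2])/K[0,0],(v-K[1,2])/K[1,1],1]); return T[:3,3]+r*(z-T[2,3])/r[2]
E
python3 - <<'E'
from h import *
for n in("scene","side","wrist"):
    im,d,K,T,c=cam(n); save(n+'0',im); np.savez(f'{n}0.npz',im=im,d=d,K=K,T=T)
    print(n,K.round(1).tolist(),T.round(3).tolist(),[k for k in c],(d>0).mean())
print(bot.sense())
E
```

```text
pics
scene [[496.1, 0.0, 310.7], [0.0, 496.1, 194.1], [0.0, 0.0, 1.0]] [[0.03, -0.558, 0.829, -0.664], [-1.0, -0.013, 0.027, -0.354], [-0.005, -0.83, -0.558, 0.829], [0.0, 0.0, 0.0, 1.0]] ['K', 'world_to_cam'] 0.996234375
side [[471.8, 0.0, 321.3], [0.0, 471.8, 191.7], [0.0, 0.0, 1.0]] [[0.903, -0.294, 0.315, 0.102], [-0.43, -0.645, 0.632, -0.96], [0.018, -0.706, -0.708, 0.81], [0.0, 0.0, 0.0, 1.0]] ['K', 'world_to_cam'] 0.9961796875
wrist [[334.9, 0.0, 322.4], [0.0, 334.9, 198.9], [0.0, 0.0, 1.0]] [[0.411, -0.876, -0.251, 0.28], [-0.912, -0.396, -0.112, -0.45], [-0.002, 0.275, -0.961, 0.374], [0.0, 0.0, 0.0, 1.0]] ['K', 'T_tool_cam'] 0.99599609375
{'clock': 0.15, 'joints': array([-7.40850830e+01,  1.96266129e+01,  8.73636465e+01, -1.14820822e-03,
        7.30729635e+01, -8.36366181e+00]), 'dq': array([ 0.00740079, -0.15145696, -0.2020662 ,  0.01403175,  0.07445424,
        0.0769472 ]), 'tau': array([ 1.83317810e-03, -4.33905530e+01, -2.46147305e+01, -1.57724962e-04,
        5.73983867e-03, -4.90601224e-05]), 'tcp_pos': array([ 0.21580747, -0.47825467,  0.2072977 ]), 'eef_rot': array([-1.79937290e+02, -8.10972142e-03,  2.42789092e+01]), 'wrist_force': array([-0.01839783, -0.0424071 ,  0.95719547]), 'wrist_torque': array([ 0.03049492, -0.00482246,  0.00364607]), 'grip_force': 0.0, 'width': 0.08552855729384415}
```

View pics/scene0.png

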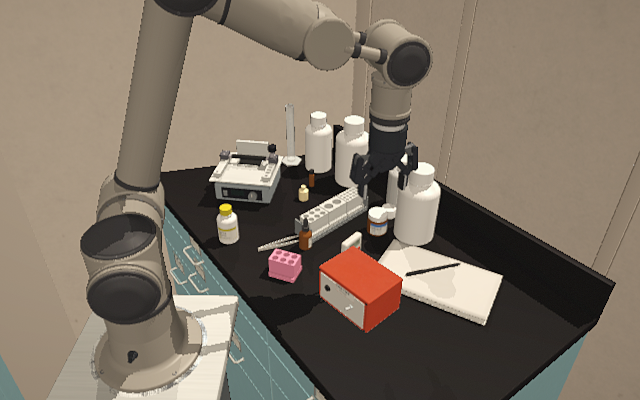

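View pics/side0.png

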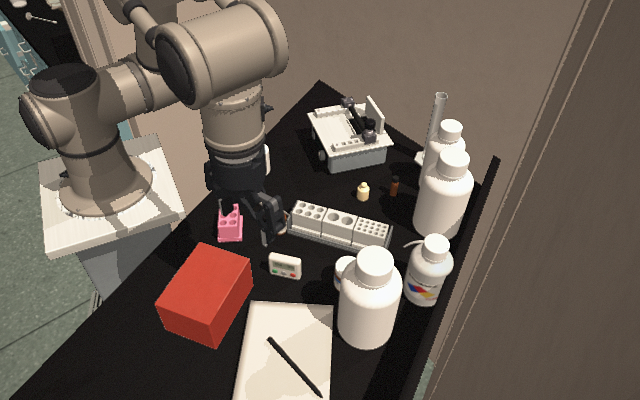

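The scene view shows the shaker at (248,172) with its fence at (255,148) and knob probably at (272,150). The rack is at (333,210). The side view shows the shaker at (350,135), with the rack holding the six-well block at (307,212), the two-well at (340,222) and the fifteen-well at (372,232).

Candidates for the six-well block (side pixels):
- pink six-well lookalike at (230,222), ruled out
- six-well metal block at (307,212), chosen
- two-well block at (340,222)
- fifteen-well block at (372,232)

Run:
```python
from h import *
ims=[]
for n in("side","scene"):
    q=np.load(n+'0.npz'); W=cloud(q['d'],q['K'],q['T'])
    if n=="side":
        for nm,(u,v) in dict(six=(307,212),two=(340,222),fif=(372,232),timer=(285,262),pink=(230,215),vialy=(363,188),viala=(394,183),knob=(369,134),shk=(330,130)).items(): print(nm,W[v,u].round(3))
    else:
        for nm,(u,v) in dict(knob=(272,148),kn2=(224,155),jarY=(228,210),drop=(305,230),fence=(255,146),table=(200,260)).items(): print(nm,W[v,u].round(3))
    # top-down: x up 0.2..0.8, y left  -0.5..0.3 ; 1px=1mm
    im=np.zeros((600,800,3),np.uint8); zb=np.full((600,800),-1.)
    P=W.reshape(-1,3); C=q['im'].reshape(-1,3); ok=np.isfinite(P).all(1)&(P[:,2]<0.2)&(P[:,2]>-0.03); P=P[ok];C=C[ok]
    o=np.argsort(P[:,2]); P=P[o];C=C[o]
    r=((0.8-P[:,0])*1000).astype(int); c=((0.3-P[:,1])*1000).astype(int)
    for dr in(0,1,2):
      for dc in(0,1,2):
        rr=r+dr;cc=c+dc;k=(rr>=0)&(rr<600)&(cc>=0)&(cc<800); im[rr[k],cc[k]]=C[k]
    ims.append(im)
    q2=[r,c]
out=np.where(ims[0].sum(-1,keepdims=True)>0,ims[0],ims[1])
save('top0',out)
q=np.load('side0.npz'); save('six0',cv2.resize(q['im'][180:260,200:400],None,fx=4,fy=4,interpolation=2))
q=np.load('side0.npz');a=cv2.resize(q['im'][80:180,290:410],(480,400),interpolation=2)
q=np.load('scene0.npz');b=cv2.resize(q['im'][130:210,200:290],(320,284),interpolation=2)
m=np.zeros((600,800,3),np.uint8);m[:320,:800]=cv2.resize(np.load('side0.npz')['im'][180:260,200:400],(800,320),interpolation=2)
m[320:600,:336]=cv2.resize(a,(336,280));m[320:600,340:660]=b[:280];save('crops0',m)
```

```text
six [ 0.384 -0.327  0.052]
two [ 0.433 -0.388  0.059]
fif [ 0.482 -0.439  0.057]
timer [ 0.29  -0.432  0.053]
pink [ 0.231 -0.258  0.043]
vialy [ 0.541 -0.298  0.034]
viala [ 0.613 -0.318  0.04 ]
knob [ 0.599 -0.21   0.113]
shk [ 0.542 -0.118  0.077]
knob [ 0.595 -0.202  0.14 ]
kn2 [ 0.611 -0.056  0.106]
jarY [ 0.348 -0.112  0.096]
drop [ 0.321 -0.307  0.057]
fence [ 0.652 -0.144  0.115]
table [ 0.418  0.005 -0.135]
```

View pics/top0.png

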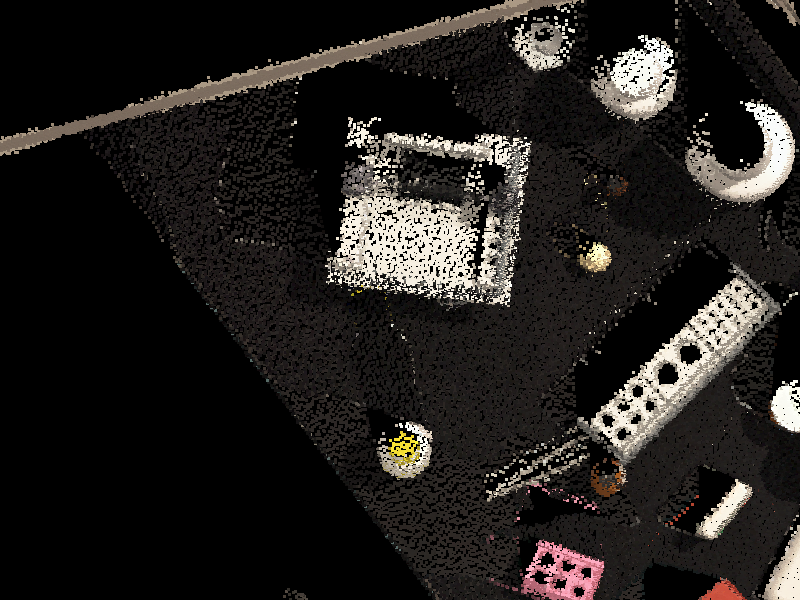

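View pics/crops0.png

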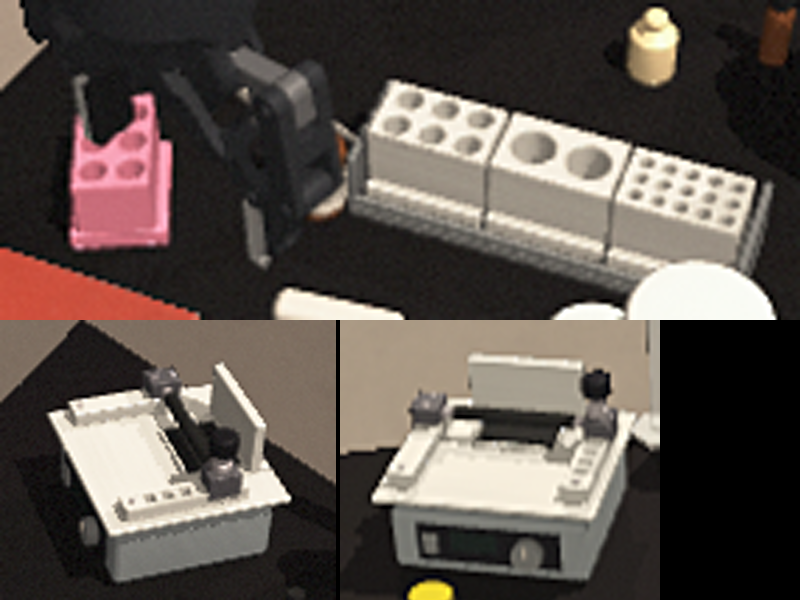

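Crops: the left rack block has 2x3 round wells in grey metal, so it is the one wanted, at side (307,212), about (0.385,-0.326). The pink one at (230,215) is rejected. On the shaker, the knob sits on the bracket at scene (272,148), on the -y side, with the bar over the nest. Next I'll bring the wrist camera over the shaker.

```bash
cat >> h.py <<'E'
def go(x,y,z,yaw):
    """move numbers (tool shift/50mm, turn/8deg) from measured pose to tool-down target"""
    s=bot.sense(); A=R.from_euler('xyz',s["eef_rot"],degrees=True); B=R.from_euler('xyz',[180,0,yaw],degrees=True)
    t=A.inv().apply(np.array([x,y,z])-s["tcp_pos"])/0.05; r=(A.inv()*B).as_rotvec(degrees=True)/8
    print('clk %.2f'%s["clock"],'pos',s["tcp_pos"].round(4),'rot',s["eef_rot"].round(2),'w %.4f'%s["width"],'F',s["wrist_force"].round(1)); print('MOVE',t.round(2),r.round(2),'rows>=',max(np.linalg.norm(t),np.linalg.norm(r)*8/8.59).round(1))
E
python3 - <<'E'
from h import *
go(0.59,-0.12,0.25,83)
c=bot.calibration("wrist");print(np.array(c["T_tool_cam"]).round(3).tolist())
E
```

```text
clk 0.15 pos [ 0.2158 -0.4783  0.2073] rot [-1.7994e+02 -1.0000e-02  2.4280e+01] w 0.0855 F [-0. -0.  1.]
MOVE [ 9.77 -3.46 -0.85] [-0.01 -0.   -7.34] rows>= 10.4
[[-0.0, 0.961, 0.275, 0.07], [1.0, 0.0, 0.0, 0.001], [0.0, 0.275, -0.961, -0.167], [0.0, 0.0, 0.0, 1.0]]
```

Emit:
drive_tool --series "0 0 -0.9 0 0 0;0 0 -0.9 0 0 0;9.8 -3.5 -0.9 0 0 -7.3;9.8 -3.5 -0.9 0 0 -7.3;9.8 -3.5 -0.9 0 0 -7.3;9.8 -3.5 -0.9 0 0 -7.3;9.8 -3.5 -0.9 0 0 -7.3;9.8 -3.5 -0.9 0 0 -7.3;9.8 -3.5 -0.9 0 0 -7.3;9.8 -3.5 -0.9 0 0 -7.3;9.8 -3.5 -0.9 0 0 -7.3;9.8 -3.5 -0.9 0 0 -7.3;9.8 -3.5 -0.9 0 0 -7.3;9.8 -3.5 -0.9 0 0 -7.3;9.8 -3.5 -0.9 0 0 -7.3;9.8 -3.5 -0.9 0 0 -7.3;9.8 -3.5 -0.9 0 0 -7.3;9.8 -3.5 -0.9 0 0 -7.3"

```text
clock: 1.95
tcp_pos: [0.5901, -0.1185, 0.2531]
eef_rot: [180.0, 0.0, 82.6]
wrist_force: [-0.2, -0.8, -0.1]
width: 0.0856
grip_force: 0.0
```

Run:
```python
from h import *
im,d,K,T,c=cam("wrist"); save('w1',im); np.savez('w1.npz',im=im,d=d,K=K,T=T)
s=bot.sense();print(s["tcp_pos"],s["eef_rot"],s["clock"])
```

```text
[ 0.59021196 -0.11836331  0.25307657] [1.79980115e+02 1.18866379e-02 8.26041269e+01] 2.0
```

View pics/w1.png

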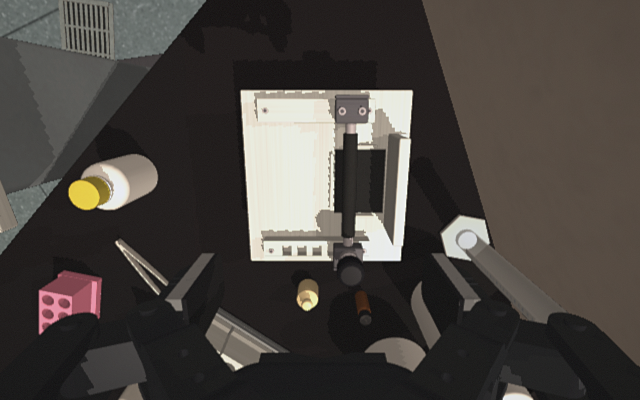

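The wrist picture shows the deck with corners at about (241,90), (413,90), (403,262) and (249,261). The fence is at (397,195), the rod at (349,185), the knob at (350,270) and the mat at (370,180). Next I'll measure the shaker pose from the deck plane.

```bash
cat >> h.py <<'E'
def rect(W,mask):
    P=W[mask][:,:2]; return cv2.minAreaRect((P*1000).astype(np.float32))
def edge(im,K,T,z,p,q,n=60,half=9):
    """sub-pixel brightness edge points between world points p,q (at height z), fit line -> point,dir in world"""
    g=cv2.GaussianBlur(cv2.cvtColor(im,cv2.COLOR_RGB2GRAY).astype(np.float32),(0,0),0.8)
    Ti=np.linalg.inv(T)
    def pr(P): c=Ti[:3,:3]@P+Ti[:3,3]; return np.array([K[0,0]*c[0]/c[2]+K[0,2],K[1,1]*c[1]/c[2]+K[1,2]])
    a,b=pr(np.array([*p,z])),pr(np.array([*q,z])); t=(b-a)/np.linalg.norm(b-a); nn=np.array([-t[1],t[0]]); out=[]
    o=np.arange(-half,half+.01,.25)
    for f in np.linspace(.06,.94,n):
        m=a+f*(b-a); L=m+o[:,None]*nn
        v=cv2.remap(g,L[None,:,0].astype(np.float32),L[None,:,1].astype(np.float32),1)[0]
        dv=np.abs(np.gradient(v)); k=dv.argmax()
        if dv[k]>3: out.append(ray(*(m+o[k]*nn),z,K,T)[:2])
    out=np.array(out); l=cv2.fitLine((out*1000).astype(np.float32),cv2.DIST_HUBER,0,.01,.01).ravel(); return l[2:]/1000,l[:2],len(out)
E
python3 - <<'E'
from h import *
q=np.load('w1.npz');W=cloud(q['d'],q['K'],q['T']);im,K,T=q['im'],q['K'],q['T']
Z=W[...,2]; box=np.zeros(Z.shape,bool);box[80:275,230:425]=1
print('deck z med',np.nanmedian(Z[(Z>.07)&(Z<.085)&box]))
m=((Z>.070)&(Z<.084)&box).astype(np.uint8);m=cv2.morphologyEx(m,cv2.MORPH_OPEN,np.ones((3,3)))>0
print('deck rect',rect(W,m))
mk=(Z>.139)&(Z<.152)&box
P=W[mk];print('knob top',P.mean(0),P.min(0),P.max(0),mk.sum())
mf=(Z>.122)&(Z<.138)&box; mf[240:]=0; print('fence',rect(W,mf),np.nanmedian(Z[mf]))
for a,b in(((241,90),(413,90)),((249,261),(403,261)),((241,90),(249,261)),((413,90),(403,261))):
    p,qq=ray(*a,.078,K,T),ray(*b,.078,K,T)
    c,dv,n=edge(im,K,T,.078,p[:2],qq[:2],half=5); print(c,np.degrees(np.arctan2(dv[1],dv[0])),n)
    print('   corner',p,qq)
E
```

```text
deck z med 0.07848511081984139
deck rect ((592.6070556640625, -127.6683578491211), (180.5262451171875, 168.4050750732422), 82.56253051757812)
knob top [ 0.60573814 -0.19544135  0.14493199] [ 0.59298118 -0.20399887  0.13915935] [ 0.61786676 -0.18899631  0.14802636] 362
fence ((659.0923461914062, -134.5426025390625), (95.98883819580078, 10.442066192626953), 82.45549774169922) 0.13019384205264972
[ 0.6099935  -0.03830721] -7.4305377 60
   corner [ 0.52243024 -0.02756864  0.078     ] [ 0.68802879 -0.04915404  0.078     ]
[ 0.5797878  -0.21809423] -7.364419 58
   corner [ 0.49564614 -0.20796618  0.078     ] [ 0.66679682 -0.23033389  0.078     ]
[ 0.5044512  -0.15623693] 82.42257 60
   corner [ 0.52243024 -0.02756864  0.078     ] [ 0.49564614 -0.20796618  0.078     ]
[ 0.677557  -0.1317383] 83.03499 60
   corner [ 0.68802879 -0.04915404  0.078     ] [ 0.66679682 -0.23033389  0.078     ]
```

The deck fit gives centre (0.5931,-0.1280) and yaw -7.42°, with sizes 182.2 x 168.5 mm that match the description. The knob is predicted at (0.6061,-0.2023), and the depth reading agrees.

```bash
cat >> h.py <<'E'
SC=np.array([0.5931,-0.1280]);SY=-7.42
def sh(x,y): a=np.radians(SY); return SC+np.array([x*np.cos(a)-y*np.sin(a),x*np.sin(a)+y*np.cos(a)])/1000
E
python3 - <<'E'
from h import *
p=sh(22.5,-72);print(p);go(*p,.20,SY+90);go(*p,.119,SY+90)
E
```

```text
[ 0.60611338 -0.20230277]
clk 2.00 pos [ 0.5902 -0.1184  0.2531] rot [1.7998e+02 1.0000e-02 8.2600e+01] w 0.0853 F [ 0.3 -0.1 -0.1]
MOVE [-1.62  0.53  1.06] [0. 0. 0.] rows>= 2.0
clk 2.00 pos [ 0.5902 -0.1184  0.2531] rot [1.7998e+02 1.0000e-02 8.2600e+01] w 0.0853 F [ 0.3 -0.1 -0.1]
MOVE [-1.62  0.53  2.68] [0. 0. 0.] rows>= 3.2
```

Emit:
drive_tool --series "-1.0 0.3 0 0 0 0;-1.62 0.53 0.6 0 0 0;-1.62 0.53 1.06 0 0 0;-1.62 0.53 1.06 0 0 0;-1.62 0.53 1.5 0 0 0;-1.62 0.53 1.9 0 0 0;-1.62 0.53 2.3 0 0 0;-1.62 0.53 2.5 0 0 0;-1.62 0.53 2.68 0 0 0;-1.62 0.53 2.68 0 0 0;-1.62 0.53 2.68 0 0 0" --fingers 0.4 --grip_force 50

```text
clock: 3.1
tcp_pos: [0.6071, -0.2013, 0.1198]
eef_rot: [179.9, 0.0, 82.7]
wrist_force: [1.0, -0.7, 0.5]
width: 0.0513
grip_force: 0.0
```

Emit:
drive_tool --series "0 0 0 0 0 0;0 0 0 0 0 0;0 0 0 0 0 0;0 0 0 0 0 0;0 0 0 0 0 0;0 0 0 0 0 0" --fingers 1

```text
clock: 3.7
tcp_pos: [0.6089, -0.2021, 0.1224]
eef_rot: [179.6, 0.1, 82.7]
wrist_force: [0.4, 0.4, 11.4]
width: 0.0002
grip_force: 6.1
```

Run:
```python
from h import *
p=sh(22.5,-72);go(*p,.119,SY+90); print(bot.sense()['grip_force'],bot.sense()['wrist_torque'])
im,d,K,T,c=cam("wrist"); save('w2',im)
```

```text
clk 3.70 pos [ 0.6089 -0.2021  0.1224] rot [1.7957e+02 1.2000e-01 8.2680e+01] w 0.0002 F [ 0.4  0.4 11.4]
MOVE [-0.01 -0.05  0.07] [0.05 0.01 0.01] rows>= 0.1
6.108203448228551 [ 0.1182685  -0.09367251  0.0249956 ]
```

View pics/w2.png

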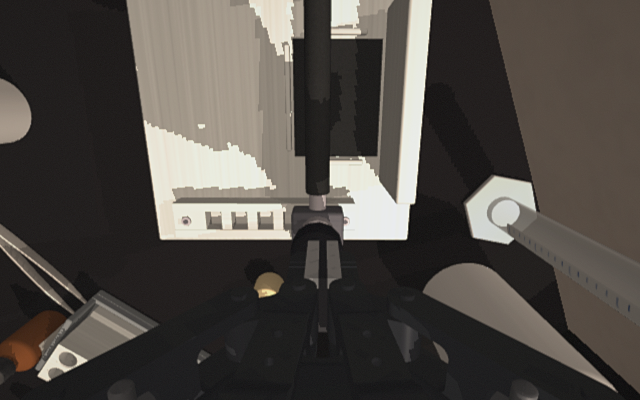

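The fingers are shut at (322,245), below or beside the dark knob at (318,235), so the knob was not taken. I'll use depth to find out where the knob really is.

Run:
```python
from h import *
im,d,K,T,c=cam("wrist");np.savez('w2.npz',im=im,d=d,K=K,T=T)
W=cloud(d,K,T);a=np.radians(SY)
def S(P): D=P[...,:2]-SC; return np.stack([D[...,0]*np.cos(a)+D[...,1]*np.sin(a),-D[...,0]*np.sin(a)+D[...,1]*np.cos(a),P[...,2]],-1)*1000
s=S(W)
for v in range(200,300,6): print(v,[tuple(int(t) for t in np.nan_to_num(s[v,u])) for u in(298,308,318,328,340)], im[v,318])
q=np.load('w1.npz');s=S(cloud(q['d'],q['K'],q['T']))
print('w1')
for v in range(246,292,4): print(v,[tuple(int(t) for t in np.nan_to_num(s[v,u])) for u in(336,343,350,357,364)])
```

```text
200 [(10, -61, 85), (16, -61, 85), (22, -55, 106), (29, -61, 84), (36, -60, 87)] [131 118 115]
206 [(10, -61, 98), (16, -60, 99), (0, 0, 0), (28, -61, 98), (35, -61, 98)] [130 118 114]
212 [(11, -61, 109), (17, -61, 109), (22, -61, 108), (28, -61, 108), (35, -61, 108)] [51 49 49]
218 [(11, -64, 110), (17, -64, 111), (22, -62, 114), (28, -64, 110), (35, -64, 109)] [88 81 79]
224 [(11, -67, 110), (18, -60, 131), (22, -59, 134), (28, -61, 129), (35, -68, 110)] [20 19 20]
230 [(12, -63, 132), (18, -59, 141), (23, -59, 141), (27, -60, 139), (35, -72, 109)] [22 22 23]
236 [(13, -63, 140), (18, -61, 144), (23, -60, 145), (27, -60, 145), (35, -75, 110)] [29 28 28]
242 [(13, -64, 144), (18, -60, 152), (23, -60, 152), (27, -60, 152), (33, -65, 141)] [94 88 83]
248 [(13, -67, 145), (18, -60, 159), (23, -60, 158), (27, -60, 158), (33, -67, 143)] [90 85 80]
254 [(14, -65, 155), (19, -60, 164), (23, -60, 164), (27, -60, 165), (32, -64, 156)] [94 88 83]
260 [(14, -64, 162), (19, -61, 169), (23, -60, 171), (27, -60, 170), (32, -64, 163)] [74 70 67]
266 [(15, -65, 166), (19, -60, 175), (23, -60, 175)
[... 818 characters left out ...]
-59, 136), (28, -60, 134), (40, -81, 92)]
262 [(9, -76, 110), (14, -61, 142), (20, -59, 144), (27, -60, 143), (53, -132, 0)]
266 [(9, -81, 109), (14, -63, 144), (20, -61, 148), (27, -63, 144), (53, -138, 0)]
270 [(14, -143, 0), (14, -66, 146), (20, -66, 146), (27, -66, 146), (53, -144, 0)]
274 [(14, -150, 0), (14, -70, 146), (20, -70, 146), (27, -70, 146), (34, -72, 143)]
278 [(14, -156, 0), (14, -74, 147), (20, -74, 147), (27, -74, 146), (53, -156, 1)]
282 [(15, -162, 0), (14, -79, 145), (21, -78, 146), (27, -79, 145), (54, -163, 0)]
286 [(15, -169, 0), (25, -169, 0), (34, -169, 0), (44, -168, 1), (54, -169, 0)]
290 [(15, -176, 0), (25, -175, 0), (34, -175, 0), (44, -174, 1), (54, -175, 0)]
```

```bash
python3 - <<'E'
from h import *
for n,p,e in(('w1',[.5902,-.1184,.2531],[180,0,82.6]),('w2',[.6089,-.2021,.1224],[179.57,.12,82.68])):
    q=np.load(n+'.npz');W=cloud(q['d'],q['K'],q['T']); A=R.from_euler('xyz',e,degrees=True)
    t=(W-np.array(p))@A.as_matrix()*1000
    print(n)
    if n=='w1':
        m=(np.abs(t[...,0])<25)&(t[...,2]>-60)&(t[...,2]<40)&(np.abs(t[...,1])<70)
        P=t[m];
        for sgn in(1,-1):
            Q=P[P[:,1]*sgn>0];print(len(Q),np.percentile(Q,[1,50,99],axis=0).round(1).tolist())
    else:
        for v in(236,239,242,245,250,256): print(v,[tuple(int(k) for k in np.nan_to_num(t[v,u])) for u in(296,302,308,314,318,322,328,334,340)])
E
python3 - <<'E'
import cv2;im=cv2.imread('pics/w2.png')[190:300,260:400];cv2.imwrite('pics/w2c.png',cv2.resize(im,None,fx=5,fy=5,interpolation=2))
E
```

```text
w1
1611 [[-11.2, 42.3, -59.8], [5.7, 42.9, -51.1], [10.9, 56.1, -37.6]]
1599 [[-11.2, -56.1, -59.8], [5.7, -42.9, -50.9], [10.9, -42.3, -37.6]]
w2
236 [(7, -12, -15), (9, -9, -21), (9, -6, -22), (10, -3, -22), (10, -1, -23), (9, 0, -21), (10, 2, -23), (8, 5, -18), (-4, 10, 12)]
239 [(7, -12, -20), (8, -9, -22), (9, -6, -23), (9, -3, -24), (8, -2, -22), (9, 0, -23), (8, 2, -22), (7, 5, -20), (5, 8, -13)]
242 [(6, -12, -21), (7, -9, -23), (10, -6, -30), (10, -3, -29), (10, -1, -30), (10, 0, -30), (10, 2, -30), (10, 5, -30), (5, 8, -18)]
245 [(5, -12, -22), (6, -9, -24), (10, -6, -33), (10, -3, -33), (10, -1, -33), (10, 0, -33), (10, 2, -33), (10, 4, -34), (5, 8, -21)]
250 [(3, -12, -22), (3, -9, -23), (10, -5, -38), (10, -3, -39), (10, -1, -38), (10, 0, -38), (10, 2, -38), (11, 4, -39), (2, 8, -22)]
256 [(6, -11, -36), (6, -8, -35), (10, -5, -43), (10, -3, -44), (11, -1, -45), (10, 0, -44), (10, 2, -43), (10, 4, -44), (6, 7, -36)]
```

View pics/w2c.png

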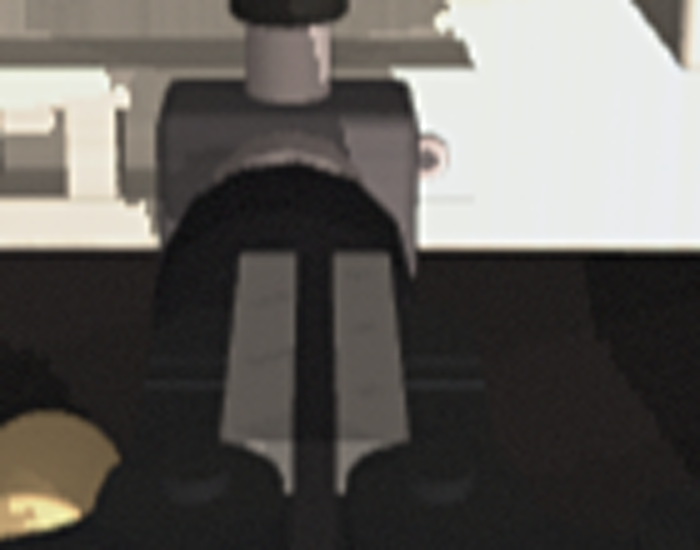

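The close crop shows the shut finger ends resting on the knob's top at (322,240). The true finger ends therefore lie about 24 mm behind the reported TCP, or about 37 mm with the fingers open. The depth readings say the same, so I'll use this offset from here. I'll raise, reopen and go lower.

Emit:
drive_tool --series "0 0 -0.4 0 0 0;0 0 -0.8 0 0 0;0 0 -0.8 0 0 0;0 0 -0.8 0 0 0" --fingers 0.4

```text
clock: 4.2
tcp_pos: [0.6067, -0.2013, 0.159]
eef_rot: [179.9, 0.0, 82.7]
wrist_force: [-0.9, -0.1, -0.3]
width: 0.0512
grip_force: 0.0
```

Run:
```python
from h import *
p=sh(22.5,-72);go(*p,.091,SY+90)
```

```text
clk 4.20 pos [ 0.6067 -0.2013  0.159 ] rot [1.7995e+02 2.0000e-02 8.2680e+01] w 0.0512 F [-0.9 -0.1 -0.3]
MOVE [-0.02 -0.01  1.36] [0.01 0.   0.01] rows>= 1.4
```

Emit:
drive_tool --series "-0.02 -0.01 0.4 0 0 0;-0.02 -0.01 0.8 0 0 0;-0.02 -0.01 1.1 0 0 0;-0.02 -0.01 1.25 0 0 0;-0.02 -0.01 1.36 0 0 0;-0.02 -0.01 1.36 0 0 0;-0.02 -0.01 1.36 0 0 0"

```text
clock: 4.9
tcp_pos: [0.6063, -0.2023, 0.0913]
eef_rot: [180.0, 0.0, 82.7]
wrist_force: [0.3, -0.1, 0.4]
width: 0.0515
grip_force: 0.0
```

Emit:
drive_tool --series "0 0 0 0 0 0;0 0 0 0 0 0;0 0 0 0 0 0;0 0 0 0 0 0;0 0 0 0 0 0" --fingers 1 --grip_force 40

```text
clock: 5.4
tcp_pos: [0.6063, -0.2024, 0.0917]
eef_rot: [179.9, 0.0, 82.7]
wrist_force: [-0.3, 0.7, 5.4]
width: 0.0244
grip_force: 39.4
```

Emit:
drive_tool --series "0 0 -0.08 0 0 0;0 0 -0.16 0 0 0;0 0 -0.24 0 0 0;0 0 -0.28 0 0 0;0 0 -0.28 0 0 0;0 0 -0.28 0 0 0"

```text
clock: 6.0
tcp_pos: [0.6054, -0.2022, 0.1042]
eef_rot: [-179.9, -0.0, 82.7]
wrist_force: [-0.3, -2.1, -8.7]
width: 0.0244
grip_force: 39.7
```

Emit:
drive_tool --series "0 0 -0.03 0 0 0;0 0 -0.05 0 0 0;0 0 -0.05 0 0 0;0 0 -0.05 0 0 0"

```text
clock: 6.4
tcp_pos: [0.6047, -0.2019, 0.1052]
eef_rot: [-179.8, -0.0, 82.7]
wrist_force: [-0.2, -4.1, -26.6]
width: 0.0245
grip_force: 40.5
```

The stop is reached: 13.5 mm of lift, and the force rises sharply to 27 N. Now I'll slide the bar 48 mm towards shaker -x.

Emit:
drive_tool --series "0 0 0.02 0 0 0;0 -0.1 0.02 0 0 0;0 -0.25 0.02 0 0 0;0 -0.4 0.02 0 0 0;0 -0.55 0.02 0 0 0;0 -0.7 0.02 0 0 0;0 -0.82 0.02 0 0 0;0 -0.92 0.02 0 0 0;0 -0.96 0.02 0 0 0;0 -0.96 0.02 0 0 0;0 -0.96 0.02 0 0 0"

```text
clock: 7.5
tcp_pos: [0.5568, -0.1956, 0.1052]
eef_rot: [-179.8, -0.0, 82.7]
wrist_force: [-1.6, -4.1, -26.7]
width: 0.0243
grip_force: 40.9
```

Run:
```python
from h import *
p=sh(22.5-48,-72);go(*p,.1052,SY+90)
```

```text
clk 7.50 pos [ 0.5568 -0.1956  0.1052] rot [-1.7982e+02 -4.0000e-02  8.2680e+01] w 0.0243 F [ -1.6  -4.1 -26.7]
MOVE [-0.01  0.03  0.  ] [-0.02 -0.    0.01] rows>= 0.0
```

Emit:
drive_tool --series "0 0 0.1 0 0 0;0 0 0.2 0 0 0;0 0 0.28 0 0 0;0 0 0.30 0 0 0;0 0 0.30 0 0 0"

```text
clock: 8.0
tcp_pos: [0.559, -0.1961, 0.0922]
eef_rot: [179.9, 0.0, 82.7]
wrist_force: [-0.9, 0.4, -3.9]
width: 0.0243
grip_force: 42.8
```

Emit:
drive_tool --series "0 0 0 0 0 0;0 0 0 0 0 0;0 0 0 0 0 0;0 0 -0.3 0 0 0;0 0 -0.9 0 0 0;0 0 -1.5 0 0 0;0 0 -2 0 0 0;0 0 -2 0 0 0" --fingers 0.4

```text
clock: 8.8
tcp_pos: [0.5606, -0.1971, 0.1959]
eef_rot: [179.5, 0.2, 82.7]
wrist_force: [0.3, 0.4, 0.3]
width: 0.0509
grip_force: 0.0
```

Run:
```python
from h import *
go(.5,-.28,.26,131.3)
```

```text
clk 8.80 pos [ 0.5606 -0.1971  0.1959] rot [1.7951e+02 1.7000e-01 8.2690e+01] w 0.0509 F [0.3 0.4 0.3]
MOVE [-1.8  -0.98 -1.28] [ 0.05  0.05 -6.08] rows>= 5.7
```

Run:
```python
from h import *
go(.413,-.362,.23,131.3)
im,d,K,T,c=cam("scene");W=cloud(d,K,T);a=np.radians(SY);D=W[...,:2]-SC
S=np.stack([D[...,0]*np.cos(a)+D[...,1]*np.sin(a),-D[...,0]*np.sin(a)+D[...,1]*np.cos(a),W[...,2]],-1)*1000
m=(S[...,2]>125)&(S[...,2]<155)&(S[...,1]<-55)&(S[...,1]>-90)&(S[...,0]>-80)&(S[...,0]<55)
P=S[m];print(len(P),P.min(0),P.max(0))
```

```text
clk 8.80 pos [ 0.5606 -0.1971  0.1959] rot [1.7951e+02 1.7000e-01 8.2690e+01] w 0.0509 F [0.3 0.4 0.3]
MOVE [-3.65 -2.5  -0.69] [ 0.05  0.05 -6.08] rows>= 5.7
73 [-43.83552615 -82.64726845 125.60904086] [-15.95226344 -58.16439152 146.90452592]
```

The scene depth shows the knob top at 146.9 mm, so the pin is home, and x is about -26 mm, which is the 0.048 notch. Now to the rack.

Emit:
drive_tool --series "0 0 -0.7 0 0 0;-3.65 -2.5 -0.7 0.05 0.05 -6.1;-3.65 -2.5 -0.7 0.05 0.05 -6.1;-3.65 -2.5 -0.7 0.05 0.05 -6.1;-3.65 -2.5 -0.7 0.05 0.05 -6.1;-3.65 -2.5 -0.7 0.05 0.05 -6.1;-3.65 -2.5 -0.7 0.05 0.05 -6.1;-3.65 -2.5 -0.7 0.05 0.05 -6.1;-3.65 -2.5 -0.7 0.05 0.05 -6.1;-3.65 -2.5 -0.7 0.05 0.05 -6.1;-3.65 -2.5 -0.7 0.05 0.05 -6.1" --fingers 0

```text
clock: 9.95
tcp_pos: [0.4116, -0.3605, 0.2261]
eef_rot: [-179.8, -0.5, 131.5]
wrist_force: [0.1, 0.3, 0.1]
width: 0.0854
grip_force: 0.0
```

Run:
```python
from h import *
im,d,K,T,c=cam("wrist"); save('w3',im); np.savez('w3.npz',im=im,d=d,K=K,T=T)
s=bot.sense();print(s["tcp_pos"],s["eef_rot"],s["clock"])
W=cloud(d,K,T);Z=W[...,2];R2=np.linalg.norm(W[...,:2]-[.433,-.385],axis=-1)
m=(Z>.052)&(Z<.064)&(R2<.125); m=cv2.morphologyEx(m.astype(np.uint8),cv2.MORPH_OPEN,np.ones((3,3)))
n,l,st,_=cv2.connectedComponentsWithStats(m);print(st[1:].tolist())
print(rect(W,m>0),np.nanmedian(Z[m>0]))
for i in range(1,n):
    if st[i,4]>100: print(i,rect(W,l==i),np.nanmedian(Z[l==i]))
```

```text
[ 0.41159975 -0.36057887  0.22620781] [-179.80593379   -0.51331201  131.48028535] 10.0
[[306, 103, 43, 70, 1710], [311, 173, 43, 121, 3342], [214, 236, 41, 44, 1182]]
((401.1297302246094, -417.06689453125), (149.04373168945312, 205.47230529785156), 44.723785400390625) 0.058462834474540204
1 ((390.1731262207031, -329.8861389160156), (39.98330307006836, 66.17662048339844), 44.82661437988281) 0.05830600010798012
2 ((463.93988037109375, -403.4400634765625), (40.48715591430664, 136.55099487304688), 44.31874465942383) 0.05823975454776886
3 ((399.0747985839844, -488.35186767578125), (32.68659591674805, 50.770267486572266), 76.10379028320312) 0.06205665928586521
```

View pics/w3.png

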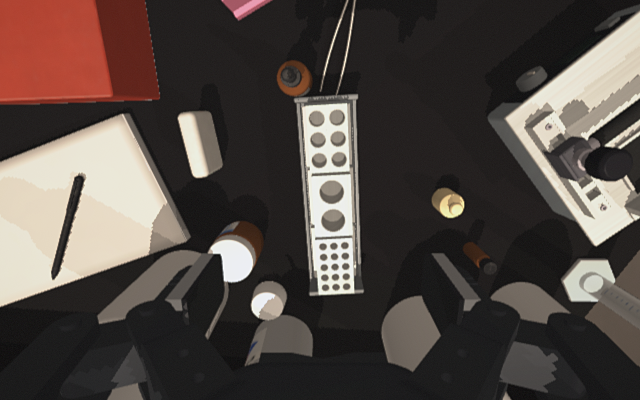

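The wrist view shows the six-well block at (328,138), with the two-well at (331,205) and the fifteen-well at (336,265). Top fit for the six-well block: centre (0.3902,-0.3299), 40.0 x 66.2 mm, height 58 mm, all as expected. The tool yaw should be 134.7.

Run:
```python
from h import *
go(.3902,-.3299,.10,134.7);go(.3902,-.3299,.004,134.7)
```

```text
clk 10.00 pos [ 0.4116 -0.3606  0.2262] rot [-179.81   -0.51  131.48] w 0.0852 F [0.5 0.2 0. ]
MOVE [0.72 0.09 2.53] [-0.02 -0.06 -0.4 ] rows>= 2.6
clk 10.00 pos [ 0.4116 -0.3606  0.2262] rot [-179.81   -0.51  131.48] w 0.0852 F [0.5 0.2 0. ]
MOVE [0.7  0.1  4.45] [-0.02 -0.06 -0.4 ] rows>= 4.5
```

Emit:
drive_tool --series "0.72 0.09 0.8 -0.02 -0.06 -0.4;0.72 0.09 1.6 -0.02 -0.06 -0.4;0.72 0.09 2.2 -0.02 -0.06 -0.4;0.72 0.09 2.53 -0.02 -0.06 -0.4;0.72 0.09 2.53 -0.02 -0.06 -0.4;0.72 0.09 2.53 -0.02 -0.06 -0.4"

```text
clock: 10.6
tcp_pos: [0.39, -0.3308, 0.1006]
eef_rot: [-180.0, -0.0, 134.7]
wrist_force: [-0.1, -0.7, 0.0]
width: 0.0853
grip_force: 0.0
```

Run:
```python
from h import *
go(.3902,-.3299,.004,134.7)
```

```text
clk 10.60 pos [ 0.39   -0.3308  0.1006] rot [-1.7998e+02 -1.0000e-02  1.3469e+02] w 0.0853 F [-0.1 -0.7  0. ]
MOVE [0.01 0.02 1.93] [-0. -0. -0.] rows>= 1.9
```

Emit:
drive_tool --series "0.01 0.02 0.5 0 0 0;0.01 0.02 1.0 0 0 0;0.01 0.02 1.4 0 0 0;0.01 0.02 1.7 0 0 0;0.01 0.02 1.93 0 0 0;0.01 0.02 1.93 0 0 0;0.01 0.02 1.93 0 0 0"

```text
clock: 11.3
tcp_pos: [0.3904, -0.3302, 0.0045]
eef_rot: [-180.0, 0.1, 134.7]
wrist_force: [0.2, 0.5, 0.2]
width: 0.0855
grip_force: 0.0
```

Emit:
drive_tool --series "0 0 0 0 0 0;0 0 0 0 0 0;0 0 0 0 0 0;0 0 0 0 0 0;0 0 0 0 0 0;0 0 0 0 0 0" --fingers 1 --grip_force 50

```text
clock: 11.9
tcp_pos: [0.3902, -0.3299, 0.0043]
eef_rot: [-180.0, 0.0, 134.7]
wrist_force: [0.5, 0.8, 6.3]
width: 0.0396
grip_force: 51.9
```

Emit:
drive_tool --series "0 0 -0.15 0 0 0;0 0 -0.4 0 0 0;0 0 -0.8 0 0 0;0 0 -1.3 0 0 0;0 0 -1.8 0 0 0;0 0 -1.8 0 0 0;0 0 -1.8 0 0 0"

```text
clock: 12.6
tcp_pos: [0.3898, -0.3296, 0.0939]
eef_rot: [-180.0, 0.0, 134.7]
wrist_force: [-0.6, 0.2, -3.2]
width: 0.0394
grip_force: 51.0
```

Run:
```python
from h import *
go(.42,-.18,.09,134.7);go(.42,-.18,-.003,134.7)
```

```text
clk 12.60 pos [ 0.3898 -0.3296  0.0939] rot [-1.7998e+02  1.0000e-02  1.3468e+02] w 0.0394 F [-0.6  0.2 -3.2]
MOVE [1.7  2.53 0.08] [-0.  0. -0.] rows>= 3.1
clk 12.60 pos [ 0.3898 -0.3296  0.0939] rot [-1.7998e+02  1.0000e-02  1.3468e+02] w 0.0394 F [-0.6  0.2 -3.2]
MOVE [1.7  2.53 1.94] [-0.  0. -0.] rows>= 3.6
```

Holding 0.33 kg. Over to the free spot on the worktop, then lower.

Emit:
drive_tool --series "0.4 0.6 0.05 0 0 0;0.9 1.3 0.05 0 0 0;1.4 2.0 0.05 0 0 0;1.7 2.53 0.05 0 0 0;1.7 2.53 0.08 0 0 0;1.7 2.53 0.5 0 0 0;1.7 2.53 0.9 0 0 0;1.7 2.53 1.3 0 0 0;1.7 2.53 1.6 0 0 0;1.7 2.53 1.75 0 0 0;1.7 2.53 1.85 0 0 0;1.7 2.53 1.85 0 0 0;1.7 2.53 1.85 0 0 0"

```text
clock: 13.9
tcp_pos: [0.4203, -0.1805, 0.0014]
eef_rot: [-180.0, 0.0, 134.7]
wrist_force: [0.1, 0.1, -2.3]
width: 0.0392
grip_force: 51.4
```

Emit:
drive_tool --series "0 0 0.04 0 0 0;0 0 0.08 0 0 0;0 0 0.1 0 0 0;0 0 0.1 0 0 0"

```text
clock: 14.3
tcp_pos: [0.4201, -0.1802, -0.0037]
eef_rot: [-180.0, -0.0, 134.7]
wrist_force: [0.2, 0.1, -0.2]
width: 0.0388
grip_force: 51.5
```

Emit:
drive_tool --series "0 0 0 0 0 0;0 0 0 0 0 0;0 0 0 0 0 0;0 0 0 0 0 0;0 0 -0.4 0 0 0;0 0 -1.0 0 0 0;0 0 -1.8 0 0 0;0 0 -2 0 0 2;0 0 -2 0 0 11.25;0 0 -2 0 0 11.25;0 0 -2 0 0 11.25;0 0 -2 0 0 11.25;0 0 -2 0 0 11.25;0 0 -2 0 0 11.25;0 0 -2 0 0 11.25;0 0 -2 0 0 11.25;0 0 -2 0 0 11.25;0 0 -2 0 0 11.25;0 0 -2 0 0 11.25;0 0 -2 0 0 11.25" --fingers 0

```text
clock: 16.3
tcp_pos: [0.4201, -0.1802, 0.0961]
eef_rot: [-180.0, 0.0, 44.8]
wrist_force: [0.7, 0.2, -0.1]
width: 0.0852
grip_force: 0.0
```

Run:
```python
from h import *
im,d,K,T,c=cam("wrist"); save('w4',im); np.savez('w4.npz',im=im,d=d,K=K,T=T)
W=cloud(d,K,T);Z=W[...,2];R2=np.linalg.norm(W[...,:2]-[.42,-.18],axis=-1)
m=(Z>.045)&(Z<.056)&(R2<.06); print(rect(W,m),np.nanmedian(Z[m]),m.sum())
go(.4202,-.1803,.004,44.7)
```

```text
((420.3229064941406, -180.6082000732422), (40.79339599609375, 66.26217651367188), 44.87589645385742) 0.050268577949558774 3945
clk 16.35 pos [ 0.4201 -0.1802  0.0961] rot [-1.7996e+02  2.0000e-02  4.4790e+01] w 0.0854 F [-0.5  0.4  0.5]
MOVE [0.   0.   1.84] [-0.    0.    0.01] rows>= 1.8
```

The camera gives the block at (0.4203,-0.1806), yaw 44.9, within 0.5 mm of the TCP, so the calibration holds. Now taking it by its short ends. The pads stand back more when nearly open, so I'll go lower.

Emit:
drive_tool --series "0 0 0.5 0 0 0;0 0 1.0 0 0 0;0 0 1.5 0 0 0;0 0 1.9 0 0 0;0 0 2.1 0 0 0;0 0 2.24 0 0 0;0 0 2.24 0 0 0;0 0 2.24 0 0 0"

```text
clock: 17.15
tcp_pos: [0.4205, -0.1805, -0.0153]
eef_rot: [180.0, 0.0, 44.7]
wrist_force: [-0.2, -0.3, -0.2]
width: 0.0851
grip_force: 0.0
```

Emit:
drive_tool --series "0 0 0 0 0 0;0 0 0 0 0 0;0 0 0 0 0 0;0 0 0 0 0 0;0 0 0 0 0 0" --fingers 1 --grip_force 50

```text
clock: 17.65
tcp_pos: [0.4206, -0.1805, -0.0149]
eef_rot: [179.9, -0.0, 44.7]
wrist_force: [-0.1, -0.7, 5.1]
width: 0.0657
grip_force: 56.1
```

Emit:
drive_tool --series "0 0 -0.15 0 0 0;0 0 -0.4 0 0 0;0 0 -0.9 0 0 0;0 0 -1.5 0 0 0;0 0 -2.2 0 0 0;0 0 -2.8 0 0 0;0 0 -3.2 0 0 0;0 0 -3.2 0 0 0;0 0 -3.2 0 0 0"

```text
clock: 18.55
tcp_pos: [0.4197, -0.18, 0.1439]
eef_rot: [-180.0, 0.0, 44.7]
wrist_force: [-0.2, 0.3, -3.6]
width: 0.0655
grip_force: 56.6
```

Run:
```python
from h import *
p=sh(34.5,0);print(p);go(*p,.145,SY)
```

```text
[ 0.6273111  -0.13245539]
clk 18.55 pos [ 0.4197 -0.18    0.1439] rot [-1.7996e+02  2.0000e-02  4.4690e+01] w 0.0655 F [-0.2  0.3 -3.6]
MOVE [ 3.62  2.24 -0.03] [-0.    0.    6.51] rows>= 6.1
```

Emit:
drive_tool --series "0.3 0.2 -0.1 0 0 0.6;0.75 0.45 -0.1 0 0 1.4;1.2 0.75 -0.1 0 0 2.3;1.7 1.05 -0.1 0 0 3.2;2.2 1.35 -0.1 0 0 4.1;2.7 1.65 -0.1 0 0 5.0;3.1 1.9 -0.1 0 0 5.8;3.45 2.12 -0.05 0 0 6.3;3.62 2.24 -0.03 0 0 6.51;3.62 2.24 -0.03 0 0 6.51;3.62 2.24 -0.03 0 0 6.51;3.62 2.24 -0.03 0 0 6.51"

```text
clock: 19.75
tcp_pos: [0.6265, -0.1327, 0.1447]
eef_rot: [-180.0, 0.2, -7.4]
wrist_force: [-0.3, 0.0, -2.1]
width: 0.0655
grip_force: 56.4
```

Run:
```python
from h import *
p=sh(34.5,0);go(*p,.0750,SY)
im,d,K,T,c=cam("wrist"); save('w5',im); np.savez('w5.npz',im=im,d=d,K=K,T=T)
W=cloud(d,K,T);Z=W[...,2];a=np.radians(SY);D=W[...,:2]-SC
S=np.stack([D[...,0]*np.cos(a)+D[...,1]*np.sin(a),-D[...,0]*np.sin(a)+D[...,1]*np.cos(a),Z],-1)*1000
m=(np.abs(S[...,0]-35)<45)&(np.abs(S[...,1])<50)&(Z>.19)&(Z<.215)
print('block top',m.sum(),np.nanpercentile(S[m],[1,50,99],axis=0).round(1).tolist())
m=(S[...,0]>55)&(S[...,0]<80)&(np.abs(S[...,1])<60)&(Z>.124)&(Z<.136)
print('fence top',m.sum(),np.nanpercentile(S[m],[1,50,99],axis=0).round(1).tolist())
m=(Z>.07)&(Z<.085)&(np.abs(S[...,0])<100)&(np.abs(S[...,1])<110)
print('deck',m.sum(),np.nanpercentile(S[m],[.2,50,99.8],axis=0).round(1).tolist())
```

```text
clk 19.75 pos [ 0.6265 -0.1327  0.1447] rot [-1.7998e+02  1.5000e-01 -7.3800e+00] w 0.0655 F [-0.3  0.  -2.1]
MOVE [ 0.02 -0.01  1.39] [-0.    0.02  0.  ] rows>= 1.4
block top 22998 [[16.0, -43.3, 190.6], [38.2, -0.8, 208.8], [54.5, 41.3, 212.9]]
fence top 3446 [[62.0, -48.9, 124.9], [67.3, -0.1, 130.3], [71.8, 48.0, 131.8]]
deck 12812 [[-11.6, -90.9, 75.5], [60.4, -1.9, 78.8], [83.7, 90.0, 84.9]]
```

The fence top reads x 62 to 72 mm, y -49 to 48 mm, and the deck reads ±90 to 91 mm. The frame is good to half a millimetre, so I'm lowering.

Emit:
drive_tool --series "0.02 -0.01 0.3 0 0 0;0.02 -0.01 0.6 0 0 0;0.02 -0.01 0.9 0 0 0;0.02 -0.01 1.2 0 0 0;0.02 -0.01 1.39 0 0 0;0.02 -0.01 1.39 0 0 0;0.02 -0.01 1.39 0 0 0"

```text
clock: 20.5
tcp_pos: [0.6256, -0.1319, 0.075]
eef_rot: [-180.0, 0.4, -7.4]
wrist_force: [-6.2, 1.2, -4.0]
width: 0.0656
grip_force: 61.6
```

Run:
```python
from h import *
p=sh(34.5,0);go(*p,.064,SY)
```

```text
clk 20.50 pos [ 0.6256 -0.1319  0.075 ] rot [-179.95    0.4    -7.41] w 0.0656 F [-6.2  1.2 -4. ]
MOVE [0.04 0.01 0.22] [-0.01  0.05  0.  ] rows>= 0.2
```

```bash
cat >> h.py <<'E'
def toS(W): a=np.radians(SY);D=W[...,:2]-SC; return np.stack([D[...,0]*np.cos(a)+D[...,1]*np.sin(a),-D[...,0]*np.sin(a)+D[...,1]*np.cos(a),W[...,2]],-1)*1000
E
python3 - <<'E'
from h import *
im,d,K,T,c=cam("wrist"); save('w6',im); np.savez('w6.npz',im=im,d=d,K=K,T=T)
for n in('w5','w6'):
    q=np.load(n+'.npz');S=toS(cloud(q['d'],q['K'],q['T'])); tz=144.7 if n=='w5' else 75
    m=(S[...,0]>12)&(S[...,0]<58)&(np.abs(S[...,1])<31)&(np.abs(S[...,2]-tz-65)<6)
    P=S[m]; A=np.c_[P[:,:2],np.ones(len(P))]; k,*_=np.linalg.lstsq(A,P[:,2],rcond=None)
    print(n,m.sum(),'slope deg',np.degrees(k[:2]).round(2),'x',np.percentile(P[:,0],[.5,50,99.5]).round(1),'z',np.median(P[:,2]).round(1))
    v=np.where(m.any(1))[0];u=np.where(m.any(0))[0];print(v.min(),v.max(),u.min(),u.max())
E
```

```text
w5 13434 slope deg [0.04 0.17] x [14.9 36.9 54.5] z 209.7
250 359 226 413
w6 9865 slope deg [-8.89  0.05] x [18.5 42.5 46.9] z 142.0
267 361 226 416
```

View pics/w6.png

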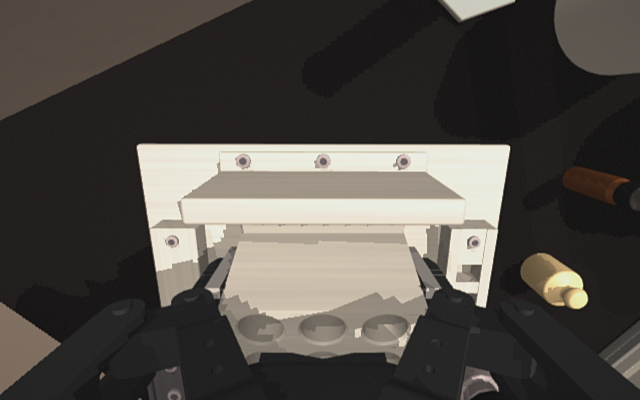

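The picture shows the block between fence (322,205) and gripper, with well tops at (322,328). Its bright upper part looks tilted, so I'll check a profile.

Run:
```python
from h import *
for n in('w5','w6'):
    q=np.load(n+'.npz');S=toS(cloud(q['d'],q['K'],q['T']))
    print(n)
    for v in range(226,362,6): print(v,[tuple(S[v-1:v+2,u-2:u+3].reshape(-1,3).mean(0).round(1)) for u in(291,354)])
```

```text
w5
226 [(np.float64(53.9), np.float64(12.4), np.float64(178.5)), (np.float64(54.0), np.float64(-14.2), np.float64(178.9))]
232 [(np.float64(54.2), np.float64(11.7), np.float64(186.0)), (np.float64(54.0), np.float64(-13.6), np.float64(185.6))]
238 [(np.float64(53.9), np.float64(11.2), np.float64(191.6)), (np.float64(54.0), np.float64(-13.0), np.float64(191.8))]
244 [(np.float64(54.1), np.float64(10.6), np.float64(197.6)), (np.float64(54.1), np.float64(-12.5), np.float64(197.6))]
250 [(np.float64(53.9), np.float64(10.2), np.float64(202.5)), (np.float64(54.1), np.float64(-12.0), np.float64(202.8))]
256 [(np.float64(54.0), np.float64(9.7), np.float64(207.4)), (np.float64(54.0), np.float64(-11.6), np.float64(207.4))]
262 [(np.float64(53.0), np.float64(9.5), np.float64(209.9)), (np.float64(53.1), np.float64(-11.4), np.float64(210.0))]
268 [(np.float64(50.8), np.float64(9.6), np.float64(209.9)), (np.float64(50.9), np.float64(-11.5), np.float64(210.0))]
274 [(np.float64(48.6), np.float64(9.7), np.float64(210.0)), (np.float64(48.6), np.float64(-11.5), np.float64(209.9))]
280 [(np.float64(46.4
[... 3684 characters left out ...]
64(32.6), np.float64(9.9), np.float64(148.3)), (np.float64(32.6), np.float64(-10.6), np.float64(148.1))]
334 [(np.float64(29.6), np.float64(10.1), np.float64(147.3)), (np.float64(29.4), np.float64(-10.8), np.float64(147.1))]
340 [(np.float64(26.3), np.float64(10.3), np.float64(146.2)), (np.float64(26.1), np.float64(-11.0), np.float64(146.0))]
346 [(np.float64(23.0), np.float64(10.5), np.float64(145.2)), (np.float64(23.0), np.float64(-11.1), np.float64(145.2))]
352 [(np.float64(35.7), np.float64(8.5), np.float64(162.7)), (np.float64(36.0), np.float64(-9.2), np.float64(162.9))]
358 [(np.float64(43.8), np.float64(7.3), np.float64(174.0)), (np.float64(43.5), np.float64(-8.0), np.float64(173.7))]
```

The block has pitched about 17° in the grip: its rear foot edge caught the fence top on the way down. To mend it I'll ease off the fence, raise it, set it flat on the worktop again, and re-grip harder and lower. On the next attempt I'll descend further from the fence.

Emit:
drive_tool --series "-0.04 0 0 0 0 0;-0.06 0 -0.1 0 0 0;-0.1 0 -0.4 0 0 0;-0.1 0 -0.8 0 0 0;-0.1 0 -1.3 0 0 0;-0.1 0 -1.7 0 0 0;-0.1 0 -1.9 0 0 0;-0.1 0 -1.9 0 0 0;-0.1 0 -1.9 0 0 0"

```text
clock: 21.45
tcp_pos: [0.6234, -0.1315, 0.1707]
eef_rot: [-180.0, 0.1, -7.4]
wrist_force: [-0.0, 0.5, -3.1]
width: 0.0651
grip_force: 61.6
```

Run:
```python
from h import *
go(.42,-.18,.165,SY); go(.42,-.18,0,SY)
im,d,K,T,c=cam("wrist");np.savez('w7.npz',im=im,d=d,K=K,T=T);S=toS(cloud(d,K,T))
print(S[bot.sense()['clock']>0 and 230,291]);
for v in range(226,350,10): print(v,S[v-1:v+2,289:294].reshape(-1,3).mean(0).round(1))
F=S[(S[...,0]>50)&(S[...,0]<85)&(np.abs(S[...,1])<40)&(S[...,2]>126)&(S[...,2]<135)]
print('fence top',np.percentile(F[:,0],[0,.5,2,50,98,99.5,100]).round(1))
```

```text
clk 21.45 pos [ 0.6234 -0.1315  0.1707] rot [-1.7999e+02  6.0000e-02 -7.3900e+00] w 0.0651 F [-0.   0.5 -3.1]
MOVE [-3.91  1.49  0.12] [-0.    0.01  0.  ] rows>= 4.2
clk 21.45 pos [ 0.6234 -0.1315  0.1707] rot [-1.7999e+02  6.0000e-02 -7.3900e+00] w 0.0651 F [-0.   0.5 -3.1]
MOVE [-3.91  1.49  3.42] [-0.    0.01  0.  ] rows>= 5.4
[ 50.60618364  12.76803931 209.26287329]
226 [ 53.1  12.5 211.2]
236 [ 49.3  12.5 212.4]
246 [ 47.5  12.  218.3]
256 [ 45.9  11.6 223.7]
266 [ 44.5  11.1 228.8]
276 [ 42.8  10.8 233. ]
286 [ 41.5  10.5 237.4]
296 [ 40.2  10.1 241.3]
306 [ 38.9   9.8 245. ]
316 [ 35.7   9.8 245.7]
326 [ 30.8  10.1 244.1]
336 [ 25.7  10.4 242.5]
346 [ 20.4  10.7 240.8]
fence top [61.5 61.6 61.7 67.1 71.7 71.8 72. ]
```

Emit:
drive_tool --series "-0.4 0.15 0 0 0 0;-1.1 0.4 0 0 0 0;-1.9 0.72 0 0 0 0;-2.7 1.03 0 0 0 0;-3.4 1.3 0.1 0 0 0;-3.8 1.45 0.12 0 0 0;-3.91 1.49 0.4 0 0 0;-3.91 1.49 1.0 0 0 0;-3.91 1.49 1.7 0 0 0;-3.91 1.49 2.4 0 0 0;-3.91 1.49 2.9 0 0 0;-3.91 1.49 3.2 0 0 0;-3.91 1.49 3.35 0 0 0;-3.91 1.49 3.42 0 0 0;-3.91 1.49 3.42 0 0 0;-3.91 1.49 3.42 0 0 0"

```text
clock: 23.1
tcp_pos: [0.4206, -0.1805, 0.0007]
eef_rot: [180.0, -0.0, -7.4]
wrist_force: [-0.2, -0.4, -2.2]
width: 0.0655
grip_force: 61.7
```

Emit:
drive_tool --series "0 0 0.04 0 0 0;0 0 0.1 0 0 0;0 0 0.15 0 0 0;0 0 0.2 0 0 0;0 0 0.25 0 0 0;0 0 0.29 0 0 0;0 0 0.29 0 0 0;0 0 0.29 0 0 0" --grip_force 20

```text
clock: 23.9
tcp_pos: [0.4201, -0.1803, -0.0142]
eef_rot: [-180.0, 0.0, -7.4]
wrist_force: [-0.9, -0.1, 3.8]
width: 0.0654
grip_force: 62.5
```

Emit:
drive_tool --series "0 0 0 0 0 0;0 0 0 0 0 0;0 0 0 0 0 0;0 0 -0.4 0 0 0;0 0 -1.0 0 0 0;0 0 -1.8 0 0 0;0 0 -2.1 0 0 0;0 0 -2.1 0 0 0;0 0 -2.1 0 0 0" --fingers 0

```text
clock: 24.8
tcp_pos: [0.42, -0.1801, 0.0903]
eef_rot: [-180.0, 0.0, -7.4]
wrist_force: [-0.5, 1.0, -0.4]
width: 0.0853
grip_force: 0.0
```

Run:
```python
from h import *
im,d,K,T,c=cam("wrist"); save('w8',im); np.savez('w8.npz',im=im,d=d,K=K,T=T)
W=cloud(d,K,T);Z=W[...,2];R2=np.linalg.norm(W[...,:2]-[.42,-.18],axis=-1)
m=(Z>.040)&(Z<.066)&(R2<.06);P=W[m];k,*_=np.linalg.lstsq(np.c_[P[:,:2],np.ones(len(P))],P[:,2],rcond=None)
print(rect(W,m&(Z>.046)&(Z<.055)),np.nanmedian(Z[m]),m.sum(),np.degrees(k[:2]))
go(.4202,-.1803,-.018,SY)
```

```text
((426.9893493652344, -181.64151000976562), (66.22193145751953, 40.40110397338867), 82.57180786132812) 0.050147610016431185 4690 [-0.57862522  0.10556926]
clk 24.85 pos [ 0.4196 -0.1799  0.0897] rot [-1.7995e+02  1.3000e-01 -7.4000e+00] w 0.0852 F [ 0.1 -0.6  0. ]
MOVE [0.02 0.01 2.15] [-0.01  0.02  0.  ] rows>= 2.2
```

Run:
```python
from h import *
go(.4268,-.1813,-.020,SY)
```

```text
clk 24.85 pos [ 0.4196 -0.1799  0.0897] rot [-1.7995e+02  1.3000e-01 -7.4000e+00] w 0.0852 F [ 0.1 -0.6  0. ]
MOVE [0.15 0.01 2.19] [-0.01  0.02  0.  ] rows>= 2.2
```

Emit:
drive_tool --series "0.15 0.01 0 0 0 0;0.15 0.01 0.5 0 0 0;0.15 0.01 1.0 0 0 0;0.15 0.01 1.5 0 0 0;0.15 0.01 1.9 0 0 0;0.15 0.01 2.1 0 0 0;0.15 0.01 2.19 0 0 0;0.15 0.01 2.19 0 0 0;0.15 0.01 2.19 0 0 0"

```text
clock: 25.75
tcp_pos: [0.428, -0.182, -0.0184]
eef_rot: [180.0, -0.0, -7.4]
wrist_force: [0.5, 0.1, 0.6]
width: 0.0851
grip_force: 0.0
```

Emit:
drive_tool --series "0 0 0 0 0 0;0 0 0 0 0 0;0 0 0 0 0 0;0 0 0 0 0 0;0 0 0 0 0 0;0 0 0 0 0 0" --fingers 1 --grip_force 90

```text
clock: 26.35
tcp_pos: [0.4282, -0.1821, -0.0178]
eef_rot: [180.0, -0.1, -7.4]
wrist_force: [-0.5, 1.6, 6.1]
width: 0.0657
grip_force: 100.0
```

Emit:
drive_tool --series "0 0 -0.15 0 0 0;0 0 -0.4 0 0 0;0 0 -0.9 0 0 0;0 0 -1.5 0 0 0;0 0 -2.2 0 0 0;0 0 -2.9 0 0 0;0 0 -3.3 0 0 0;0 0 -3.4 0 0 0;0 0 -3.4 0 0 0"

```text
clock: 27.25
tcp_pos: [0.4276, -0.1817, 0.1516]
eef_rot: [180.0, -0.0, -7.4]
wrist_force: [0.5, 0.2, -3.3]
width: 0.0654
grip_force: 100.1
```

Run:
```python
from h import *
p=sh(33,0);print(p);go(*p,.150,SY)
```

```text
[ 0.62582366 -0.13226168]
clk 27.25 pos [ 0.4276 -0.1817  0.1516] rot [ 1.7998e+02 -2.0000e-02 -7.4000e+00] w 0.0654 F [ 0.5  0.2 -3.3]
MOVE [ 3.81 -1.49  0.03] [ 0. -0.  0.] rows>= 4.1
```

Emit:
drive_tool --series "0.4 -0.15 0 0 0 0;1.1 -0.43 0 0 0 0;1.8 -0.7 0 0 0 0;2.5 -0.98 0 0 0 0;3.1 -1.2 0 0 0 0;3.6 -1.4 0 0 0 0;3.81 -1.49 0 0 0 0;3.81 -1.49 0 0 0 0;3.81 -1.49 0 0 0 0;3.81 -1.49 0 0 0 0"

```text
clock: 28.25
tcp_pos: [0.6249, -0.1326, 0.1501]
eef_rot: [-180.0, 0.2, -7.4]
wrist_force: [0.1, -1.0, -3.2]
width: 0.065
grip_force: 100.1
```

```bash
cat >> h.py <<'E'
def blk():
    """held block seen by wrist: back-face x (shaker mm), top z, slope, fence front edge x, tcp in shaker"""
    s=bot.sense();im,d,K,T,c=cam("wrist");S=toS(cloud(d,K,T));t=toS(np.array(s["tcp_pos"]));zt=t[2]+67.8
    A=(S[...,0]>5)&(S[...,0]<62)&(np.abs(S[...,1])<25)
    m=A&(np.abs(S[...,2]-zt)<4);P=S[m];k=np.polyfit(P[:,0],P[:,2],1)
    b=A&(S[...,2]<zt-5)&(S[...,2]>zt-30);v=np.where(b.any(1))[0]
    F=S[(S[...,0]>50)&(S[...,0]<85)&(np.abs(S[...,1])<40)&(np.abs(S[...,2]-130)<3)]
    yy=S[m|b][:,1]
    print('tcp',t.round(1),'back face x',np.median(S[b][:,0]).round(2),'top z',np.median(P[:,2]).round(1),'slope',np.degrees(k[0]).round(2),'fence',np.percentile(F[:,0],[1,99]).round(1) if len(F) else None)
E
python3 - <<'E'
from h import *
blk(); p=sh(33,0);go(*p,.08,SY)
E
```

```text
tcp [ 32.1  -0.4 150.1] back face x 35.64 top z 218.0 slope -0.04 fence [62.  71.7]
clk 28.30 pos [ 0.6251 -0.1327  0.1506] rot [-1.7999e+02  1.1000e-01 -7.4400e+00] w 0.0657 F [-1.1 -0.2 -2.5]
MOVE [ 0.01 -0.01  1.41] [-0.    0.01 -0.  ] rows>= 1.4
```

Emit:
drive_tool --series "0 0 0.2 0 0 0;0 0 0.5 0 0 0;0 0 0.8 0 0 0;0 0 1.1 0 0 0;0 0 1.3 0 0 0;0 0 1.45 0 0 0;0 0 1.55 0 0 0;0 0 1.55 0 0 0;0 0 1.55 0 0 0"

```text
clock: 29.2
tcp_pos: [0.6264, -0.1325, 0.074]
eef_rot: [180.0, -0.0, -7.4]
wrist_force: [0.6, -0.1, -3.0]
width: 0.0655
grip_force: 100.1
```

```bash
sed -i "s/'back face x',np.median(S\[b\]\[:,0\]).round(2)/'top x back',np.percentile(P[:,0],[98,99,99.7]).round(2)/" h.py
python3 - <<'E'
from h import *
blk(); go(*sh(35.8,0),.0722,SY)
E
```

```text
tcp [33.6 -0.2 74. ] top x back [52.52 52.64 52.77] top z 141.9 slope -0.04 fence [51.8 71.7]
clk 29.25 pos [ 0.6265 -0.1325  0.0742] rot [ 1.7999e+02 -3.0000e-02 -7.4000e+00] w 0.0651 F [ 0.6  0.8 -1.9]
MOVE [ 0.04 -0.    0.04] [ 0. -0.  0.] rows>= 0.1
```

Level and below the fence top, and the force shows no contact. Now shift +1.8 mm and lower into the nest.

Emit:
drive_tool --series "0.035 0 0 0 0 0;0.035 0 0.05 0 0 0;0.035 0 0.1 0 0 0;0.035 0 0.15 0 0 0;0.035 0 0.2 0 0 0;0.035 0 0.24 0 0 0;0.035 0 0.26 0 0 0;0.035 0 0.26 0 0 0;0.035 0 0.26 0 0 0"

```text
clock: 30.15
tcp_pos: [0.6279, -0.1326, 0.0605]
eef_rot: [-180.0, 0.0, -7.4]
wrist_force: [0.4, 0.1, -2.2]
width: 0.0649
grip_force: 100.3
```

Run:
```python
from h import *
blk(); go(*sh(35.8,0),.0602,SY)
```

```text
tcp [35.1 -0.1 60.5] top x back [54.12 54.26 61.73] top z 128.4 slope 0.0 fence [50.3 71.7]
clk 30.20 pos [ 0.6278 -0.1326  0.0605] rot [-1.8e+02  3.0e-02 -7.4e+00] w 0.0653 F [ 0.2  0.7 -2.1]
MOVE [ 0.02 -0.    0.01] [-0.  0.  0.] rows>= 0.0
```

Emit:
drive_tool --series "0 0 0.01 0 0 0;0 0 0.02 0 0 0;0 0 0.02 0 0 0;0.015 0 0.02 0 0 0;0.03 0 0.02 0 0 0;0.03 0 0.02 0 0 0"

```text
clock: 30.8
tcp_pos: [0.629, -0.1328, 0.0603]
eef_rot: [180.0, 0.1, -7.4]
wrist_force: [-4.2, 0.6, 6.1]
width: 0.0651
grip_force: 100.8
```

Emit:
drive_tool --series "0.015 0 -0.01 0 0 0;0.02 0 -0.01 0 0 0;0.02 0 -0.01 0 0 0"

```text
clock: 31.1
tcp_pos: [0.6296, -0.1329, 0.0603]
eef_rot: [-180.0, 0.1, -7.4]
wrist_force: [-6.0, 0.9, 6.2]
width: 0.065
grip_force: 100.7
```

Run:
```python
from h import *
blk()
```

```text
tcp [36.8 -0.1 60.3] top x back [55.94 56.12 61.87] top z 128.2 slope 0.11 fence [50.5 71.8]
```

The block sits against the fence at the right height: top z 128.2 mm, body back at x of about 56 mm. Letting go.

Emit:
drive_tool --series "-0.01 0 0 0 0 0;-0.01 0 0 0 0 0;-0.01 0 0 0 0 0;-0.01 0 0 0 0 0;-0.01 0 -0.3 0 0 0;-0.01 0 -0.8 0 0 0;-0.01 0 -1.4 0 0 0;-0.01 0 -2 0 0 0;-0.01 0 -2.5 0 0 0;-0.01 0 -2.5 0 0 0;-0.01 0 -2.5 0 0 0" --fingers 0

```text
clock: 32.25
tcp_pos: [0.6299, -0.1329, 0.185]
eef_rot: [-180.0, 0.0, -7.4]
wrist_force: [0.1, 0.1, -0.4]
width: 0.0855
grip_force: 0.0
```

Run:
```python
from h import *
im,d,K,T,c=cam("wrist"); save('w9',im);S=toS(cloud(d,K,T))
A=(S[...,0]>5)&(S[...,0]<61)&(np.abs(S[...,1])<45)
m=A&(np.abs(S[...,2]-128)<3);P=S[m];print(len(P),cv2.minAreaRect(P[:,:2].astype(np.float32)),np.median(P[:,2]),np.degrees(np.linalg.lstsq(np.c_[P[:,:2],np.ones(len(P))],P[:,2],rcond=None)[0][:2]))
kb=(S[...,2]>138)&(S[...,2]<155)&(S[...,1]<-55)&(S[...,1]>-90)&(np.abs(S[...,0]+20)<60);Q=S[kb];print('knob',len(Q),Q.min(0),Q.max(0)) if len(Q) else 0
go(*sh(22.5-48,-72),.19,SY+90)
```

```text
3380 ((35.42401885986328, -0.7250900268554688), (66.26567840576172, 40.90892028808594), 89.7973403930664) 128.28205301155862 [0.01223629 0.04950931]
knob 516 [-36.38234903 -75.5480796  138.10917045] [-12.0237151  -59.12746486 148.08408854]
clk 32.30 pos [ 0.6294 -0.1327  0.1839] rot [-1.7998e+02  1.2000e-01 -7.4000e+00] w 0.0854 F [ 0.1 -0.2  0.2]
MOVE [-1.24  1.44 -0.12] [-1.000e-02  1.000e-02 -1.125e+01] rows>= 10.5
```

The block stands flat in the nest at (35.4,-0.7) mm. Back to the knob.

Emit:
drive_tool --series "-0.3 0.3 -0.12 0 0 -1;-1.24 1.44 -0.12 0 0 -11.25;-1.24 1.44 -0.12 0 0 -11.25;-1.24 1.44 -0.12 0 0 -11.25;-1.24 1.44 -0.12 0 0 -11.25;-1.24 1.44 -0.12 0 0 -11.25;-1.24 1.44 -0.12 0 0 -11.25;-1.24 1.44 -0.12 0 0 -11.25;-1.24 1.44 -0.12 0 0 -11.25;-1.24 1.44 -0.12 0 0 -11.25;-1.24 1.44 -0.12 0 0 -11.25;-1.24 1.44 -0.12 0 0 -11.25;-1.24 1.44 -0.12 0 0 -11.25;-1.24 1.44 -0.12 0 0 -11.25;-1.24 1.44 -0.12 0 0 -11.25" --fingers 0.4

```text
clock: 33.8
tcp_pos: [0.559, -0.1963, 0.1908]
eef_rot: [-179.9, -0.0, 82.5]
wrist_force: [0.8, 0.8, -0.7]
width: 0.0513
grip_force: 0.0
```

Run:
```python
from h import *
go(*sh(22.6-48,-72),.091,SY+90)
```

```text
clk 33.80 pos [ 0.559  -0.1963  0.1908] rot [-1.7994e+02 -1.0000e-02  8.2540e+01] w 0.0513 F [ 0.8  0.8 -0.7]
MOVE [ 0.   -0.01  2.  ] [-0.01 -0.   -0.  ] rows>= 2.0
```

Emit:
drive_tool --series "0 -0.01 0.5 0 0 0;0 -0.01 1.0 0 0 0;0 -0.01 1.4 0 0 0;0 -0.01 1.7 0 0 0;0 -0.01 1.9 0 0 0;0 -0.01 2.0 0 0 0;0 -0.01 2.0 0 0 0;0 -0.01 2.0 0 0 0"

```text
clock: 34.6
tcp_pos: [0.559, -0.1964, 0.0918]
eef_rot: [180.0, 0.0, 82.6]
wrist_force: [0.2, -1.3, 0.1]
width: 0.0512
grip_force: 0.0
```

Emit:
drive_tool --series "0 0 0 0 0 0;0 0 0 0 0 0;0 0 0 0 0 0;0 0 0 0 0 0;0 0 0 0 0 0" --fingers 1 --grip_force 40

```text
clock: 35.1
tcp_pos: [0.5588, -0.1964, 0.0919]
eef_rot: [180.0, 0.0, 82.6]
wrist_force: [-1.1, -0.1, 5.2]
width: 0.024
grip_force: 39.3
```

Emit:
drive_tool --series "0 0 -0.08 0 0 0;0 0 -0.16 0 0 0;0 0 -0.24 0 0 0;0 0 -0.28 0 0 0;0 0 -0.31 0 0 0;0 0 -0.33 0 0 0;0 0 -0.33 0 0 0;0 0 -0.33 0 0 0"

```text
clock: 35.9
tcp_pos: [0.557, -0.1959, 0.1054]
eef_rot: [-179.7, -0.1, 82.6]
wrist_force: [0.1, -5.3, -26.0]
width: 0.0247
grip_force: 40.5
```

At the stop again. Sliding the bar in by 32 mm to the 0.016 notch.

Emit:
drive_tool --series "0 0 0.02 0 0 0;0 0.08 0.02 0 0 0;0 0.2 0.02 0 0 0;0 0.32 0.02 0 0 0;0 0.44 0.02 0 0 0;0 0.54 0.02 0 0 0;0 0.61 0.02 0 0 0;0 0.64 0.02 0 0 0;0 0.64 0.02 0 0 0;0 0.64 0.02 0 0 0"

```text
clock: 36.9
tcp_pos: [0.5899, -0.2003, 0.1054]
eef_rot: [-179.9, -0.0, 82.6]
wrist_force: [-1.2, -4.4, -26.4]
width: 0.0241
grip_force: 40.6
```

Run:
```python
from h import *
s=bot.sense();print(toS(s['tcp_pos']),toS(np.array([.557,-.1959,.1054])),s['wrist_force'])
```

```text
[  6.12140659 -72.0742628  105.40876744] [-27.02897915 -71.99343224 105.4       ] [ -1.16962174  -4.40342895 -26.43981824]
```

Emit:
drive_tool --series "0 -0.02 0 0 0 0;0 -0.02 0 0 0 0;0 -0.02 0.1 0 0 0;0 -0.02 0.2 0 0 0;0 -0.02 0.28 0 0 0;0 -0.02 0.30 0 0 0;0 -0.02 0.30 0 0 0"

```text
clock: 37.6
tcp_pos: [0.5904, -0.2005, 0.0926]
eef_rot: [179.9, 0.0, 82.6]
wrist_force: [0.6, -2.3, -5.3]
width: 0.0242
grip_force: 42.4
```

Run:
```python
from h import *
s=bot.sense();print(toS(s['tcp_pos']),s['wrist_force'])
```

```text
[  6.69214841 -72.25521679  92.56761101] [ 0.56260116 -2.3362214  -5.31110441]
```

Emit:
drive_tool --series "0 0 0.014 0 0 0;0 0 0.014 0 0 0;0 0 0.014 0 0 0"

```text
clock: 37.9
tcp_pos: [0.5902, -0.2005, 0.092]
eef_rot: [179.9, 0.0, 82.6]
wrist_force: [0.5, -1.6, 1.0]
width: 0.0239
grip_force: 42.9
```

Emit:
drive_tool --series "0 0 0 0 0 0;0 0 0 0 0 0;0 0 0 0 0 0;0 0 -0.3 0 0 0;0 0 -0.9 0 0 0;0 0 -1.6 0 0 0;0 0 -2.2 0 0 0;0.5 0 -2.6 0 0 0;1.2 0 -2.8 0 0 0;1.6 0 -2.9 0 0 0;1.6 0 -2.9 0 0 0;1.6 0 -2.9 0 0 0" --fingers 0.4

```text
clock: 39.1
tcp_pos: [0.5995, -0.1207, 0.2357]
eef_rot: [-179.9, 0.0, 82.7]
wrist_force: [0.3, -0.3, -0.2]
width: 0.0512
grip_force: 0.0
```

Run:
```python
from h import *
s=bot.sense();print(s['clock'])
im,d,K,T,c=cam("wrist"); save('w10',im);S=toS(cloud(d,K,T))
A=(S[...,0]>5)&(S[...,0]<61)&(np.abs(S[...,1])<45)
m=A&(np.abs(S[...,2]-128)<3);P=S[m];print(len(P),cv2.minAreaRect(P[:,:2].astype(np.float32)),np.median(P[:,2]))
kb=(S[...,2]>140)&(S[...,2]<165)&(S[...,1]<-55)&(S[...,1]>-90)&(np.abs(S[...,0]+10)<70);Q=S[kb];print('knob',len(Q),Q.min(0),Q.max(0),np.median(Q[:,2]))
r=(np.abs(S[...,2]-105)<4)&(np.abs(S[...,1])<28)&(S[...,0]<40)&(S[...,0]>-40);print('rod',r.sum(),np.percentile(S[r],[2,50,98],axis=0).round(1))
```

```text
39.1
2301 ((35.406349182128906, -0.396392822265625), (40.215797424316406, 66.5291519165039), 0.04841979593038559) 128.251609819237
knob 643 [ -5.31789333 -84.51582264 140.00178438] [ 19.12993234 -59.02348208 148.26046878] 145.8150520780642
rod 1001 [[  0.4 -27.4 101.5]
 [  7.8  -0.8 106.2]
 [ 31.1  27.  108.3]]
```

View pics/w10.png

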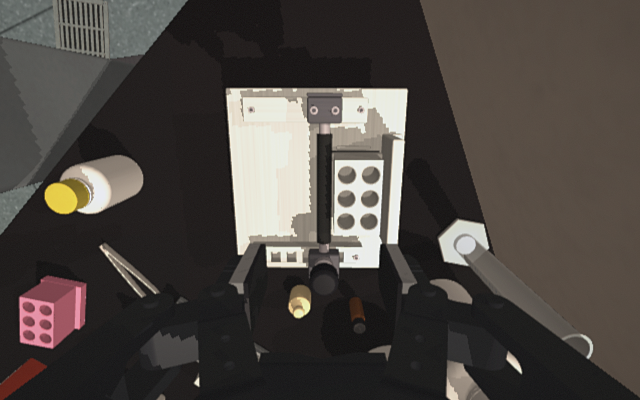

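The picture shows the block in the nest at (358,198), the bar just in front of it at (323,190), and the knob at (323,275). The knob top is at 145.8 mm, so the pin is home, and x is about 6.9 mm, the 0.016 notch. The gripper is clear, so I'm handing in.

```bash
python3 -c "
from plant import bot
print(bot.finish_job())"
```

```text
the job is handed in; nothing more can be done
None
```

The job is handed in at about 39 s: the six-well block stands in the nest at the back fence and the bar is pinned in the 0.016 notch over its foot; the block caught on the fence on the first lowering, so I set it on the worktop once more and re-gripped it.

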